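Check-weigh a batch of waffle tins

TASK

Check-weigh the batch: with the pan still empty, zero the scale by pressing its tare key fully down. Then stack the three tins on it as one square column, tall tin at the bottom and centred on the pan with its long sides parallel to the pan's front edge, the two low tins on top in either order, each foot seated fully inside the bead of the lid below. The scale is delicate, so set each tin down gently without letting it drop; do not press the key again once a tin is on the pan, and leave the other things on the bench where they are.

Things in the scene. Friction and masses are not known exactly. Their poses are not given: they have to be found in the camera images.
- portion_scale: White bench scale, fixed to the bench, 240 mm deep (x) x 200 mm wide (y) x 49 mm high, with a display and key on its front strip (towards the robot, top at 40 mm) and a flat pan 166 (x) x 188 mm (y) behind it. Origin: centre of its underside on the bench; x points from the display to the back, y to the left. The tins start left and right of it.
- pan_middle (a point): Middle of the pan's top surface, 31 mm behind the scale's origin and 49 mm above the bench. Axes as the scale's; the pan's front edge runs along y. The pan does not move.
- tare_key (a point): Middle of the top of the tare key, a small green rectangular key (12 mm in x, 18 mm in y) at the right of the display, 78 mm in front of and 48 mm to the right of the scale's origin; its top is 44 mm above the bench, 4 mm proud of the front strip, and 20 mm in front of the pan's edge.
- portion_scale_tare (a joint): Travel of the tare key: 0 up, 0.0016 m fully down; a spring pushes it back up and takes about 6.4 N at the bottom. It counts as pressed beyond 0.001 m held for 0.1 s.
- tall_tin: Closed tin of plain pale metal, 62 mm wide (x) x 140 mm long (y), flat sides, 80 mm from foot to lid panel, about 0.45 kg; the tallest tin. Foot: 44 x 122 mm, 6 mm high. Bead round the lid: 5 mm high, inside 50 x 128 mm, takes another tin's foot with 3 mm play a side. Origin: centre of the foot's underside, z up; a half turn makes no difference.
- tall_tin_lid (a point): Centre of the lid panel of the tall tin, inside the bead, 80 mm above the tin's origin; the place where the foot of the next tin stands. Axes as the tin's.
- low_tin_a: Closed tin of plain pale metal, 62 mm wide (x) x 140 mm long (y), flat sides, 52 mm from foot to lid panel, about 0.28 kg; one of two equal low tins. Foot: 44 x 122 mm, 6 mm high. Bead round the lid: 5 mm high, inside 50 x 128 mm, takes another tin's foot with 3 mm play a side. Origin: centre of the foot's underside, z up; a half turn makes no difference.
- low_tin_a_lid (a point): Centre of the lid panel of the first low tin, inside the bead, 52 mm above the tin's origin; the place where the foot of the next tin stands. Axes as the tin's.
- low_tin_b: Closed tin of plain pale metal, 62 mm wide (x) x 140 mm long (y), flat sides, 52 mm from foot to lid panel, about 0.28 kg; the other low tin. Foot: 44 x 122 mm, 6 mm high. Bead round the lid: 5 mm high, inside 50 x 128 mm, takes another tin's foot with 3 mm play a side. Origin: centre of the foot's underside, z up; a half turn makes no difference.
- low_tin_b_lid (a point): Centre of the lid panel of the second low tin, inside the bead, 52 mm above the tin's origin; the place where the foot of the next tin stands. Axes as the tin's.
- tape_roll: Roll of beige tape, 103 x 101 x 25 mm, lying flat; origin at the centre of its underside. Bystander.
- jar_lidded: Clear jar with a green screw lid, 64 x 68 x 84 mm; origin at the centre of its underside. Bystander.
- tub_spread: Lidded plastic spread tub, 96 x 137 x 53 mm; origin at the centre of its underside. Bystander.

How it is judged (in metres and radians):
On the way, in this order (a step that is already met when the one before it is completed fails the run):
1. the tare key is pressed down while all three tins are still off the scale (value of joint portion_scale_tare above 0.001 m and contact force between each of tall_tin, low_tin_a, low_tin_b and portion_scale below 0.1 N), for 0.1 s.
2. the tall tin stands released in the middle of the pan, square to it (x of tall_tin in the frame of pan_middle between -0.025 and 0.025 m and y of tall_tin in the frame of pan_middle between -0.025 and 0.025 m and z of tall_tin in the frame of pan_middle between -0.003 and 0.003 m and angle between the y axis of tall_tin and the y axis of portion_scale, either way round below 0.14 rad and angle between tall_tin's own z axis and vertical below 0.03 rad and contact force between tall_tin and the fingers below 0.1 N), for 0.2 s.
3. one low tin is seated in the lid of the tall tin and released (((horizontal distance between low_tin_a and tall_tin_lid below 0.007 m and z of low_tin_a in the frame of tall_tin_lid between -0.002 and 0.002 m and angle between the y axis of low_tin_a and the y axis of tall_tin, either way round below 0.09 rad and angle between low_tin_a's own z axis and vertical below 0.03 rad and contact force between low_tin_a and the fingers below 0.1 N) or (horizontal distance between low_tin_b and tall_tin_lid below 0.007 m and z of low_tin_b in the frame of tall_tin_lid between -0.002 and 0.002 m and angle between the y axis of low_tin_b and the y axis of tall_tin, either way round below 0.09 rad and angle between low_tin_b's own z axis and vertical below 0.03 rad and contact force between low_tin_b and the fingers below 0.1 N))), for 0.2 s.
At the end, for the whole second after the job is handed in: Tall tin upright on the pan, within 25 mm of its middle along each edge and 8 degrees of its front edge; one low tin seated in its lid, the other in that one's lid, foot on the lid panel inside the bead (height within 2 mm, centres within 7 mm, 5 degrees); all released, at rest, key up (x of tall_tin in the frame of pan_middle between -0.025 and 0.025 m and y of tall_tin in the frame of pan_middle between -0.025 and 0.025 m and z of tall_tin in the frame of pan_middle between -0.003 and 0.003 m and angle between the y axis of tall_tin and the y axis of portion_scale, either way round below 0.14 rad and angle between tall_tin's own z axis and vertical below 0.03 rad and ((horizontal distance between low_tin_a and tall_tin_lid below 0.007 m and z of low_tin_a in the frame of tall_tin_lid between -0.002 and 0.002 m and angle between the y axis of low_tin_a and the y axis of tall_tin, either way round below 0.09 rad and angle between each of low_tin_a, low_tin_b's own z axis and vertical below 0.03 rad and horizontal distance between low_tin_b and low_tin_a_lid below 0.007 m and z of low_tin_b in the frame of low_tin_a_lid between -0.002 and 0.002 m and angle between the y axis of low_tin_b and the y axis of low_tin_a, either way round below 0.09 rad) or (horizontal distance between low_tin_b and tall_tin_lid below 0.007 m and z of low_tin_b in the frame of tall_tin_lid between -0.002 and 0.002 m and angle between the y axis of low_tin_b and the y axis of tall_tin, either way round below 0.09 rad and angle between each of low_tin_b, low_tin_a's own z axis and vertical below 0.03 rad and horizontal distance between low_tin_a and low_tin_b_lid below 0.007 m and z of low_tin_a in the frame of low_tin_b_lid between -0.002 and 0.002 m and angle between the y axis of low_tin_a and the y axis of low_tin_b, either way round below 0.09 rad)) and linear speed of each of tall_tin, low_tin_a, low_tin_b below 0.02 m/s and value of joint portion_scale_tare below 0.0006 m); the robot touches nothing.
It fails at once if the tare key is pressed while a tin stands on the scale ((value of joint portion_scale_tare above 0.0008 m and contact force between tall_tin and portion_scale above 0.5 N) or (value of joint portion_scale_tare above 0.0008 m and contact force between low_tin_a and portion_scale above 0.5 N) or (value of joint portion_scale_tare above 0.0008 m and contact force between low_tin_b and portion_scale above 0.5 N)).
It fails at once if a tin is dropped: out of the fingers it falls faster than 0.4 m/s (a drop of about 8 mm) ((contact force between tall_tin and the fingers below 0.1 N and linear speed of tall_tin above 0.4 m/s) or (contact force between low_tin_a and the fingers below 0.1 N and linear speed of low_tin_a above 0.4 m/s) or (contact force between low_tin_b and the fingers below 0.1 N and linear speed of low_tin_b above 0.4 m/s)).
It fails at once if a bystander (tape roll, jar, tub) is shifted by more than 30 mm (distance of any of tape_roll, jar_lidded, tub_spread from where it was at the start of the episode above 0.03 m).
It also fails if it takes over 67 s, if anything falls off the work surface, if the arm or the gripper's body presses on something with over 40 N, if the wrist force passes 120 N, or if a joint passes its speed limit or range.

ROBOT

A 7-joint arm with a two-finger parallel gripper is mounted at the origin on a cart in front of the work surface, level with it; the furniture and walls round the work are solid. World frame = base frame: x ahead of the robot, y to its left, z up, the work surface at z = 0. Lengths are in mm, angles in rad, forces in N, time in s.
With the tool pointing down it reaches from about 350 to 900 mm from the base axis. Payload 8.1 kg.
Tool frame: the origin (TCP) lies midway between the tips of the shut fingers; the grasp point (between the pads) lies 19 mm behind it; z points along the fingers, y is the line along which they close (so a half turn about z gives the same grasp; the last joint's range is limited). The gripper opens to 92 mm and grips with 3 to 60 N. Pads are 19 mm wide; open, the fingers measure 130 mm over their backs; the gripper's body (75 mm by 190 mm) begins 47 mm behind the grasp point.
Start: joints at [-1.321, 0.434, 0.025, 1.573, -0.012, 1.134, -0.075], TCP at [215.982, 586.51, 226.742] pointing down, gripper open.
Joint ranges: [-2.62, 2.62], [-0.44, 2.09], [-1.27, 1.32], [0.08, 2.57], [-1.32, 4.46], [0.12, 2], [-2.74, 2.74]. Speed limits (rad/s): [2.22, 2.22, 3.01, 3.01, 3.14, 3.14, 3.14].

INTERFACE

Orientations are given as a unit quaternion [x, y, z, w].
In Python, from rig import arm gives the robot as it stands.
- The arm moves only by the tool move_arm, never from a script. Its argument "increments" is a list of rows, each a list of 5 numbers: the opening, from 0 (shut) to 1 (fully open), then the shift along the world's x, y, z normalised to -1 to 1, where 1 is 0.5 m, then the turn about the world's z normalised to -1 to 1, where 1 is pi/2 rad. A call has 1 to 20 rows; each row is the pose to reach, as a shift and turn from the pose commanded when the call began; what a row does not reach only later rows make up. A row lasts 1/12 s, in which the tool goes at most 41.7 mm and 7.16 degrees, less where a joint would pass 70% of its speed; a pose out of reach is approached as far as the arm can. A call with a number of a shift or a turn outside -1 to 1 is refused whole. A call with a gripper value outside its range is refused whole. The fingers move at their own pace and stop on an object; the grip force is fixed at half the most. Time passes only in rows, so rows that repeat a pose let the fingers close. It gives the time, the measured TCP pose, the force, the opening and the grip force at its end, in the units of the state.
- arm.get_state(): the state, without advancing time (a new reading comes with each control period).
- arm.capture(name): name is "scene" or "top"; returns the picture (384x512x3 uint8, red, green, blue); there is no depth.
- arm.camera_info(name): a dict with "fx", "fy", "cx", "cy" (pixels), "view" (4x4, takes a point from world to camera coordinates). Camera axes: x right, y down, z forward; pixel columns grow to the right and rows downward; lengths in mm; the calibration is good to about 2 mm. A picture is of the moment at which its call begins. camera_info takes no time and is no camera call.
- arm.hand_in(): hands the job in; it is judged then, once.
The state is a dict: "time": time; "joint_pos": joint angles; "qd": joint speeds; "joint_efforts": joint torques, N m; "ee_pos": TCP position; "tool_rot": TCP orientation; "contact_force": force on the tool from outside, world axes, zero at the start; "torque": the same for the moment, N m; "opening": finger opening in mm; "grasp_force": force on a finger pad.
Only numpy, scipy, OpenCV 4.12 (cv2) and the standard library are available. Lean on these libraries where they do the work, as an engineer would, in place of code of your own. Each camera call takes 0.05 s, during which the arm holds its last target. There are 200 camera calls.

## Working session

There is one attempt and no reset: what is moved stays moved. The work goes in short steps, Python scripts to look and compute and a tool call to move; the robot and the scene stay as the last step left them, time stands still between calls to the robot, and variables do not carry over. Pictures are saved under pics/ and viewed, at most 10 in all, crops included, and the job is handed in when it is done.

Besides the shell and the picture viewer there is one more tool, called after "Request:" by a JSON object that holds its "op" and its "data", one argument or row to a line. move_arm: Moves the arm, as the interface text tells. Its arguments: {"type":"object","properties":{"increments":{"type":"array"}},"required":["increments"]}

```bash
mkdir -p pics; python3 - <<'E'
from rig import arm
import cv2,numpy as np
for n in("scene","top"):
    cv2.imwrite(f"pics/{n}0.png",cv2.cvtColor(arm.capture(n),cv2.COLOR_RGB2BGR))
    i=arm.camera_info(n);print(n,i["fx"],i["fy"],i["cx"],i["cy"]);print(np.round(np.array(i["view"]),4).tolist())
s=arm.get_state();print(s)
E
```

```text
scene 465.40598919278733 465.40598919278733 252.79872858187738 197.44133004293928
[[0.8041, -0.5942, -0.0191, -459.4878], [-0.449, -0.586, -0.6745, 212.4737], [0.3896, 0.551, -0.738, 1211.8565], [0.0, 0.0, 0.0, 1.0]]
top 406.2962605941527 406.2962605941527 259.85671130323476 188.3913637765755
[[-0.0152, -0.9997, 0.021, -115.2415], [-0.996, 0.0133, -0.088, 514.9496], [0.0876, -0.0222, -0.9959, 1525.6355], [0.0, 0.0, 0.0, 1.0]]
{'time': 0.1, 'joint_pos': array([-1.32061886,  0.43513232,  0.02498439,  1.57401571, -0.01159348,
        1.13400888, -0.07512419]), 'qd': array([ 0.00132961, -0.00197045,  0.00019752, -0.00213155, -0.00257184,
       -0.00019385, -0.00013398]), 'joint_efforts': array([ 3.87810229e-03, -6.69132400e+01,  9.88493487e-01, -3.15144861e+01,
       -6.04976923e-02,  3.73188104e-02,  4.32644742e-05]), 'ee_pos': array([215.83794281, 586.05030017, 226.03290612]), 'tool_rot': array([ 1.75525030e-01,  9.84474713e-01, -7.07502219e-04, -5.54642110e-05]), 'contact_force': array([ 0.30086824, -0.77263418,  0.02406212]), 'torque': array([-0.0093994 , -0.05040511,  0.0229203 ]), 'grasp_force': 0.0, 'opening': 91.76281446270612}
```

View pics/scene0.png

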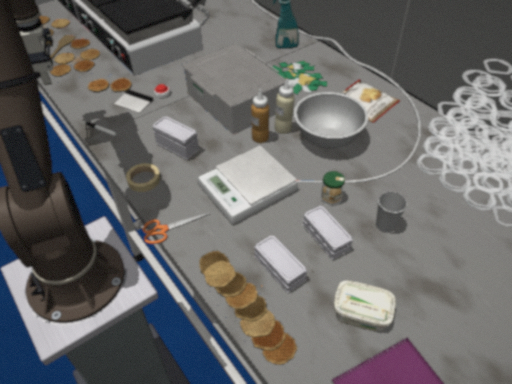

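View pics/top0.png

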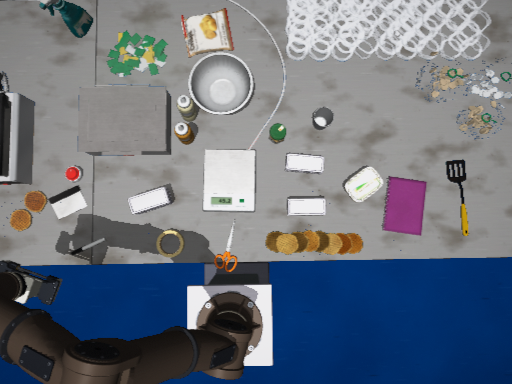

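The scene shows the scale at the middle, one (probably tall) tin to its left (top px 150,200), and two tins on its right (305,163 and 307,206). The tub is at (363,184), the jar at (278,131), the tape roll at (170,242) and the gripper at the far left. Next I'll measure them.

```bash
cat > h.py <<'E'
from rig import arm
import cv2,numpy as np
def ray(n,px,z):
    i=arm.camera_info(n);V=np.array(i["view"]);R,t=V[:3,:3],V[:3,3]
    d=R.T@np.array([(px[0]-i["cx"])/i["fx"],(px[1]-i["cy"])/i["fy"],1]);c=-R.T@t
    return (c+d*(z-c[2])/d[2])
def proj(n,p):
    i=arm.camera_info(n);V=np.array(i["view"]);q=V[:3,:3]@np.array(p,float)+V[:3,3]
    return np.array([i["fx"]*q[0]/q[2]+i["cx"],i["fy"]*q[1]/q[2]+i["cy"]])
E
python3 - <<'E'
from h import *
t=cv2.imread("pics/top0.png");s=cv2.imread("pics/scene0.png")
def blobs(im,th,n,zs,roi):
    x0,y0,x1,y1=roi
    hsv=cv2.cvtColor(im,cv2.COLOR_BGR2HSV)
    m=((hsv[...,2]>th)&(hsv[...,1]<50)).astype('u1')
    k=np.zeros_like(m);k[y0:y1,x0:x1]=m[y0:y1,x0:x1]
    for c in cv2.findContours(k,cv2.RETR_EXTERNAL,cv2.CHAIN_APPROX_NONE)[0]:
        if cv2.contourArea(c)<150: continue
        r=cv2.minAreaRect(c)
        print(n,th,np.round(r[0],1),np.round(r[1],1),round(r[2],1))
        for z in zs:
            P=np.array([ray(n,p,z)[:2] for p in c[:,0]],dtype='f4');q=cv2.minAreaRect(P)
            print("   z",z,np.round(q[0],1),np.round(q[1],1),round(q[2],1))
for th in(165,190): blobs(t,th,"top",(49,52,80),(100,140,400,220))
blobs(s,165,"scene",(52,80),(140,100,360,300))
g=cv2.cvtColor(t,cv2.COLOR_BGR2HSV);m=cv2.inRange(g,(45,90,30),(90,255,200))
for c in cv2.findContours(m[170:220,200:260].copy(),0,1)[0]:
    r=cv2.boundingRect(c);print("green",r[0]+200,r[1]+170,r[2:], ray("top",(r[0]+200+r[2]/2-.5,r[1]+170+r[3]/2-.5),44))
a=cv2.resize(t[130:225,120:340],None,fx=3.6,fy=3.6,interpolation=2);b=cv2.resize(s[90:300,140:365],(0,0),fx=1.2,fy=1.2,interpolation=2)
o=np.zeros((600,800,3),'u1');o[:a.shape[0],:a.shape[1]]=a;o[345:345+b.shape[0],:b.shape[1]]=b
cv2.imwrite("pics/c1.png",o)
E
```

```text
top 165 [306.  206.4] [16.3 38.4] 88.5
   z 49 [ 441.2 -293.9] [ 60.9 144.7] 0.7
   z 52 [ 441.  -293.5] [ 60.8 144.5] 0.7
   z 80 [ 439.9 -289.7] [ 59.7 141.8] 0.7
top 165 [147.8 200.4] [17.7 39.1] 72.6
   z 49 [471.8 295.7] [ 66.3 143.8] 16.8
   z 52 [471.6 295. ] [ 66.1 143.5] 16.8
   z 80 [469.9 287.9] [ 64.9 140.8] 16.8
top 165 [364.  184.3] [26.  36.8] 53.1
   z 49 [ 521.6 -515.6] [ 97.5 141.5] 35.7
   z 52 [ 521.3 -514.7] [ 97.4 141.2] 35.7
   z 80 [ 518.6 -506.8] [ 95.6 138.6] 35.7
top 165 [305.  162.9] [37.5 16.9] 5.7
   z 49 [ 605.5 -294.4] [142.1  64.7] 83.7
   z 52 [ 605.1 -294. ] [141.8  64.5] 83.7
   z 80 [ 600.9 -290.2] [139.2  63.4] 83.7
top 165 [229.1 174.7] [51.6 71.1] 1.8
   z 49 [565.   -8.2] [194.7 267.9] 87.9
   z 52 [564.6  -8.3] [194.3 267.4] 87.9
   z 80 [561.2  -9.8] [190.8 262.4] 87.9
top 190 [306.5 206.5] [15. 37.] 90.0
   z 49 [ 440.7 -295.9] [139.5  56.2] 89.2
   z 52 [ 440.6 -295.5] [139.2  56.1] 89.2
   z 80 [ 439.4 -291.6] [136.6  55.1] 89.2
top 190 [147.6 199.9] [16.4 38.6] 72.3
   z 49 [473.7 296.3] [ 61.5 141.7] 17.1
   z 52 [473.5 295.5] [ 61.4 141.4] 17.1
   z 80 [471.7 288.4] [ 60.2 138.8] 17.1
top 190 [363.5 184.3] [25.4 36. ] 53.1
   z 49 [ 521.5 -513.7] [ 95.1 138.3] 35.1
   z 52 [ 521.2 -512.8] [ 94.9 138. ] 35.1
   z 80 [ 518.5 -505. ] [ 93.2 135.4] 35.1
top 190 [304.9 162.6] [37.3 15.7] 5.2
   z 49 [ 606.8 -293.9] [141.   59.9] 84.1Traceback (most recent call last):
  File "<stdin>", line 15, in <module>
  File "<stdin>", line 13, in blobs
  File "h.py", line 4, in ray
    i=arm.camera_info(n);V=np.array(i["view"]);R,t=V[:3,:3],V[:3,3]
ValueError: time passes only in moves, steps and waits
```

```bash
cat > h.py <<'E'
from rig import arm
import cv2,numpy as np
I={n:arm.camera_info(n) for n in("scene","top")}
def cam(n):
    i=I[n];V=np.array(i["view"]);K=np.array([[i["fx"],0,i["cx"]],[0,i["fy"],i["cy"]],[0,0,1]]);return K,V[:3,:3],V[:3,3]
def rays(n,px,z):
    K,R,t=cam(n);d=np.c_[np.atleast_2d(px),np.ones(len(np.atleast_2d(px)))]@np.linalg.inv(K).T@R;c=-R.T@t
    return c+d*((z-c[2])/d[:,2])[:,None]
def tri(ps,pt):
    P=[cam(n)[0]@np.c_[cam(n)[1],cam(n)[2]] for n in("scene","top")]
    X=cv2.triangulatePoints(P[0],P[1],np.array(ps,float).reshape(2,1),np.array(pt,float).reshape(2,1));return (X[:3]/X[3]).ravel()
def contours(im,th,roi,up=4,smax=50):
    x0,y0,x1,y1=roi
    c=cv2.resize(im[y0:y1,x0:x1],None,fx=up,fy=up,interpolation=cv2.INTER_CUBIC);h=cv2.cvtColor(c,cv2.COLOR_BGR2HSV)
    m=((h[...,2]>th)&(h[...,1]<smax)).astype('u1')
    cs=[k for k in cv2.findContours(m,0,cv2.CHAIN_APPROX_NONE)[0] if cv2.contourArea(k)>100*up*up]
    return [(k[:,0]+.5)/up-.5+[x0,y0] for k in cs]
E
python3 - <<'E'
from h import *
t=cv2.imread("pics/top0.png");s=cv2.imread("pics/scene0.png")
for th in(150,170,190,205):
  for n,im,roi in(("top",t,(100,140,335,225)),("scene",s,(140,100,360,300))):
    for c in contours(im,th,roi):
        r=cv2.minAreaRect(c.astype('f4'));print(th,n,np.round(r[0],1),np.round(r[1],1),end=' ')
        for z in (57,85):
            q=cv2.minAreaRect(rays(n,c,z)[:,:2].astype('f4'));print(z,np.round(q[0],1),np.round(q[1],1),round(q[2],1),end=' ')
        print()
g=cv2.cvtColor(t,cv2.COLOR_BGR2HSV);m=cv2.inRange(g,(40,80,20),(95,255,220))
for c in cv2.findContours(m[170:220,200:260].copy(),0,1)[0]:
    r=cv2.boundingRect(c);p=(r[0]+200+r[2]/2-.5,r[1]+170+r[3]/2-.5);print("green",p,r[2:],rays("top",p,44))
a=cv2.resize(t[130:225,120:340],None,fx=3.6,fy=3.6,interpolation=2);b=cv2.resize(s[90:300,140:365],(0,0),fx=1.2,fy=1.2,interpolation=2)
o=np.zeros((600,800,3),'u1');o[:a.shape[0],:a.shape[1]]=a[:,:800];o[345:345+b.shape[0],:b.shape[1]]=b
cv2.imwrite("pics/c1.png",o)
E
```

```text
150 top [217. 182.] [234.7  84.7] 57 [538.6  35.4] [879.3 319.2] 89.1 85 [535.6  33.1] [863.  313.3] 89.1 
150 scene [346.6 289.2] [20.2 25.5] 57 [ 506.4 -467.1] [60.2 59. ] 44.8 85 [ 491.6 -477.1] [58.5 57.3] 44.8 
150 scene [147.4 283.9] [31.  15.5] 57 [ 134.5 -160.5] [90.8 36.9] 62.9 85 [ 130.4 -179.4] [88.2 35.8] 62.9 
150 scene [159.4 270.5] [76.4  7.8] 57 [ 175.4 -139.8] [ 18.9 230.7] 0.1 85 [ 170.1 -159.3] [ 18.3 224.1] 0.1 
150 scene [280.3 257.3] [53.7 24. ] 57 [ 439.1 -295.1] [ 65.7 142.9] 0.0 85 [ 426.2 -310.1] [ 63.8 138.8] 0.0 
150 scene [185.9 219.9] [ 5.5 38.5] 57 [312.9 -46.7] [ 19.4 104.1] 78.5 85 [303.6 -68.8] [ 18.8 101.1] 78.5 
150 scene [327.9 226.1] [52.1 21.7] 57 [ 604.  -292.9] [143.8  65.9] 84.1 85 [ 586.4 -308. ] [139.7  64. ] 84.1 
150 scene [257.9 175.7] [ 57.2 113.5] 57 [562.6 -35.9] [239.4 289.1] 88.0 85 [546.2 -58.4] [232.5 280.8] 88.0 
150 scene [173.8 127.8] [41.8 16.2] 57 [483.5 318.8] [ 70.2 147.7] 17.0 85 [469.3 286.1] [ 68.1 143.4] 17.0 
150 scene [325.7 122.4] [69.2 29.6] 57 [894.5  43.6] [150.1 245.8] 22.9 85 [868.5  18.8] [145.8 238.7] 22.9 
17
[... 3090 characters left out ...]
23.2] 57 [ 506.7 -470.3] [52.9 54.1] 44.8 85 [ 491.9 -480.3] [51.3 52.6] 44.8 
205 scene [146.  287.4] [12.8 24. ] 57 [ 127.1 -167.6] [67.2 30.3] 62.9 85 [ 123.3 -186.3] [65.3 29.4] 62.9 
205 scene [279.  257.4] [41.9 16.9] 57 [ 436.7 -295.7] [116.8  46.7] 87.8 85 [ 423.9 -310.7] [113.4  45.4] 87.8 
205 scene [325.8 225.7] [38.9 15. ] 57 [ 599.8 -292.8] [115.9  46. ] 83.5 85 [ 582.3 -307.9] [112.5  44.7] 83.5 
205 scene [239.5 181.3] [51.8 63. ] 57 [508.4 -18.4] [176.6 184. ] 0.7 85 [493.6 -41.4] [171.5 178.7] 0.7 
205 scene [172.5 127.8] [27.5 10.2] 57 [481.7 316.4] [ 42.  110.5] 14.0 85 [467.6 283.8] [ 40.8 107.3] 14.0 
green (241.5, 200.0) (4, 3) [[468.69140222 -52.61354121  44.        ]]
```

View pics/c1.png

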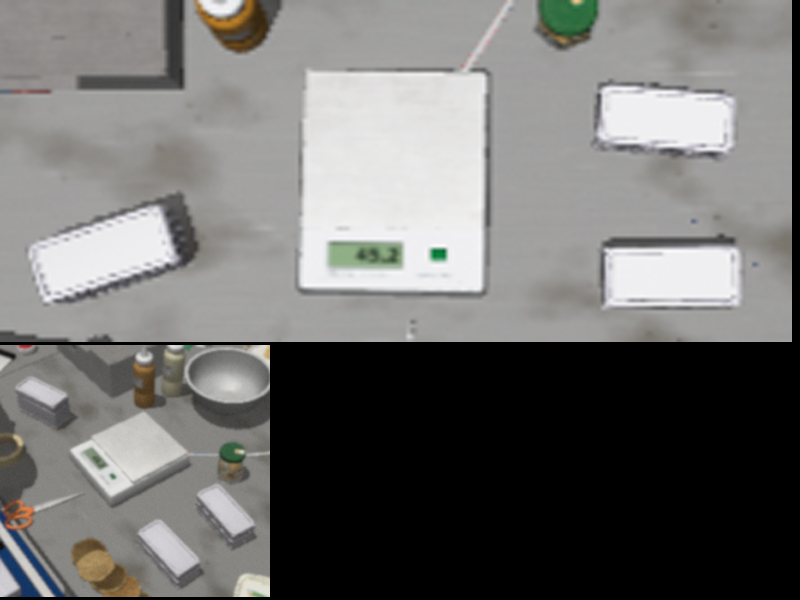

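```bash
python3 - <<'E'
from h import *
t=cv2.imread("pics/top0.png")
f=t.astype(float);w=np.clip(f[...,1]-np.maximum(f[...,2],f[...,0]) -15,0,None);R=w[193:208,235:250]
yy,xx=np.mgrid[193:208,235:250];p=((R*xx).sum()/R.sum(),(R*yy).sum()/R.sum());print("key",p,rays("top",p,44))
g=cv2.cvtColor(t,cv2.COLOR_BGR2HSV)
m=((g[...,2]>185)&(g[...,1]<50)).astype('u1');k=np.zeros_like(m);k[140:220,195:265]=m[140:220,195:265]
k=cv2.morphologyEx(k,cv2.MORPH_CLOSE,np.ones((15,15)));k=cv2.morphologyEx(k,cv2.MORPH_OPEN,np.ones((9,9)))
c=max(cv2.findContours(k,0,1)[0],key=cv2.contourArea)[:,0]
for z in(40,49):
  q=cv2.minAreaRect(rays("top",c,z)[:,:2].astype('f4'));print(z,q)
# side edge fits: gradient per row for rows 155..205
G=cv2.GaussianBlur(cv2.cvtColor(t,cv2.COLOR_BGR2GRAY),(3,3),0).astype(float)
for lo,hi in((196,212),(248,264)):
  rows=np.arange(154,186);cols=[]
  for r in rows:
    d=np.abs(np.diff(G[r,lo:hi]));cols.append((d*(np.arange(lo,hi-1)+.5)).sum()/d.sum())
  P=rays("top",np.c_[cols,rows],49);v=cv2.fitLine(P[:,:2].astype('f4'),cv2.DIST_HUBER,0,.01,.01).ravel();print(v,np.degrees(np.arctan(v[1]/v[0])))
E
```

```text
key (np.float64(241.34669338677355), np.float64(200.17635270541084)) [[468.03708165 -52.0315151   44.        ]]
40 ((546.100341796875, -4.69989013671875), (191.81138610839844, 228.09515380859375), 89.16950988769531)
49 ((545.1062622070312, -5.191673278808594), (190.68093872070312, 226.75088500976562), 89.16950988769531)
[ 9.9974436e-01 -2.2611158e-02  5.8482880e+02  8.6587357e+01] -1.2956342
[ 9.9988890e-01 -1.4906354e-02  5.9232147e+02 -1.0290683e+02] -0.85410273
```

Request:
{"op": "move_arm", "data": {
  "increments": [
    [0, 0.248, -0.372, 0, -0.4],
    [0, 0.448, -0.672, 0, -0.787],
    [0, 0.448, -0.672, 0, -0.787],
    [0, 0.448, -0.672, 0, -0.787],
    [0, 0.448, -0.672, 0, -0.787],
    [0, 0.448, -0.672, 0, -0.787],
    [0, 0.448, -0.672, 0, -0.787],
    [0, 0.448, -0.672, 0, -0.787],
    [0, 0.448, -0.672, 0, -0.787],
    [0, 0.448, -0.672, 0, -0.787],
    [0, 0.448, -0.672, 0, -0.787],
    [0, 0.448, -0.672, 0, -0.787],
    [0, 0.448, -0.672, 0, -0.787]
  ]
}}

```text
time: 1.18
ee_pos: [439.4, 251.1, 226.5]
tool_rot: [0.713, 0.701, -0.0, -0.0]
contact_force: [-0.7, 1.1, 0.2]
opening: 9.7
grasp_force: 0.0
```

Request:
{"op": "move_arm", "data": {
  "increments": [
    [0, 0.048, -0.605, 0, 0],
    [0, 0.048, -0.605, 0, 0],
    [0, 0.048, -0.605, 0, 0],
    [0, 0.048, -0.605, 0, 0],
    [0, 0.048, -0.605, 0, 0],
    [0, 0.048, -0.605, 0, 0],
    [0, 0.048, -0.605, 0, 0],
    [0, 0.048, -0.605, 0, 0],
    [0, 0.048, -0.605, 0, 0],
    [0, 0.048, -0.605, -0.1, 0],
    [0, 0.048, -0.605, -0.2, 0],
    [0, 0.048, -0.605, -0.3, 0],
    [0, 0.048, -0.605, -0.34, 0],
    [0, 0.048, -0.605, -0.34, 0],
    [0, 0.048, -0.605, -0.34, 0]
  ]
}}

```text
time: 2.43
ee_pos: [462.2, -50.2, 55.3]
tool_rot: [0.713, 0.702, -0.002, -0.002]
contact_force: [0.0, 0.1, 0.9]
opening: 0.8
grasp_force: 0.0
```

```bash
python3 - <<'E'
from h import *
s=arm.capture("scene");t=arm.capture("top");st=arm.get_state();print(st["ee_pos"],st["contact_force"],st["opening"])
a=cv2.resize(s[110:230,180:310],(400,370),interpolation=2);b=cv2.resize(t[130:230,190:270],(296,370),interpolation=2)
cv2.imwrite("pics/c2.png",cv2.cvtColor(np.hstack([a,b]),cv2.COLOR_RGB2BGR))
E
```

```text
[465.10899464 -50.98461982  58.29864422] [ 0.62203128 -0.50321387  0.66774736] 0.1813623996398118
```

View pics/c2.png

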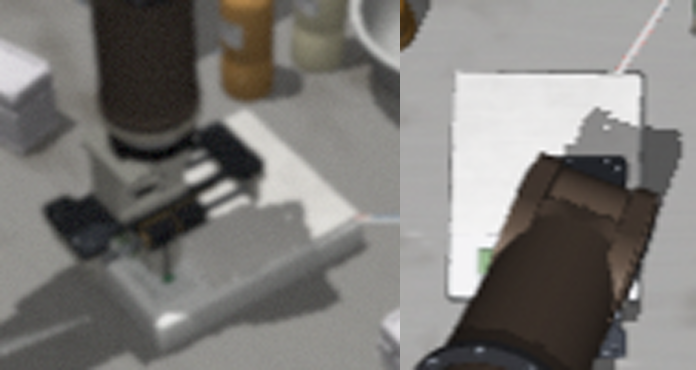

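The fingers hang right above the green key (crop px 168,275), so I can press it.

Request:
{"op": "move_arm", "data": {
  "increments": [
    [0, 0, 0, -0.012, 0],
    [0, 0, 0, -0.02, 0],
    [0, 0, 0, -0.024, 0],
    [0, 0, 0, -0.028, 0],
    [0, 0, 0, -0.03, 0],
    [0, 0, 0, -0.03, 0],
    [0, 0, 0, -0.03, 0],
    [0, 0, 0, -0.03, 0]
  ]
}}

```text
time: 3.2
ee_pos: [464.7, -51.7, 42.9]
tool_rot: [0.714, 0.701, 0.001, 0.0]
contact_force: [-3.2, 1.3, 15.9]
opening: 0.8
grasp_force: 8.4
```

Request:
{"op": "move_arm", "data": {
  "increments": [
    [0, 0, 0, 0, 0],
    [0, 0, 0, 0, 0],
    [0, 0, 0, 0.03, 0],
    [0, 0, 0, 0.12, 0],
    [0, 0, 0, 0.2, 0],
    [1, 0.014, 0.05, 0.3, 0.05],
    [1, 0.014, 0.13, 0.35, 0.1],
    [1, 0.014, 0.21, 0.35, 0.204],
    [1, 0.014, 0.29, 0.35, 0.204],
    [1, 0.014, 0.37, 0.35, 0.204],
    [1, 0.014, 0.45, 0.35, 0.204],
    [1, 0.014, 0.53, 0.35, 0.204],
    [1, 0.014, 0.6, 0.35, 0.204],
    [1, 0.014, 0.65, 0.35, 0.204],
    [1, 0.014, 0.678, 0.35, 0.204],
    [1, 0.014, 0.678, 0.3, 0.204],
    [1, 0.014, 0.678, 0.26, 0.204],
    [1, 0.014, 0.678, 0.22, 0.204],
    [1, 0.014, 0.678, 0.2, 0.204],
    [1, 0.014, 0.678, 0.2, 0.204]
  ]
}}

```text
time: 4.87
ee_pos: [469.9, 285.4, 139.9]
tool_rot: [0.593, 0.805, -0.002, -0.0]
contact_force: [-1.1, 0.2, 0.1]
opening: 90.7
grasp_force: 0.0
```

```bash
python3 - <<'E'
from h import *
s=arm.capture("scene");t=arm.capture("top");st=arm.get_state();print(st["ee_pos"],st["tool_rot"],st["opening"])
a=cv2.resize(s[70:190,110:240],(400,370),interpolation=2);b=cv2.resize(t[150:250,100:200],(370,370),interpolation=2)
cv2.imwrite("pics/c3.png",cv2.cvtColor(np.hstack([a,b]),cv2.COLOR_RGB2BGR))
E
```

```text
[471.34320789 286.4610353  142.27155506] [ 5.93023777e-01  8.05184937e-01 -6.02472628e-05  1.12984640e-04] 91.82237337877048
```

View pics/c3.png

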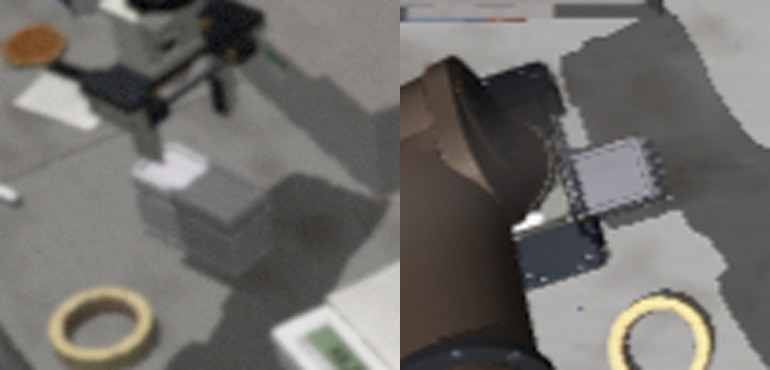

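The gripper is above the tall tin, aligned with its short sides and open, so I'll descend and grip.

Request:
{"op": "move_arm", "data": {
  "increments": [
    [1, 0, 0, -0.05, 0],
    [1, 0, 0, -0.1, 0],
    [1, 0, 0, -0.15, 0],
    [1, 0, 0, -0.19, 0],
    [1, 0, 0, -0.212, 0],
    [1, 0, 0, -0.212, 0],
    [1, 0, 0, -0.212, 0],
    [0, 0, 0, -0.212, 0],
    [0, 0, 0, -0.212, 0],
    [0, 0, 0, -0.212, 0],
    [0, 0, 0, -0.212, 0],
    [0, 0, 0, -0.212, 0],
    [0, 0, 0, -0.212, 0],
    [0, 0, 0, -0.212, 0]
  ]
}}

```text
time: 6.13
ee_pos: [471.3, 287.2, 36.2]
tool_rot: [0.593, 0.805, 0.0, 0.0]
contact_force: [-0.4, 0.2, 5.0]
opening: 61.7
grasp_force: 30.0
```

Request:
{"op": "move_arm", "data": {
  "increments": [
    [0, 0, 0, 0.03, 0],
    [0, 0, 0, 0.08, 0],
    [0, 0, 0, 0.14, 0],
    [0, 0, 0, 0.2, 0],
    [0, 0.02, -0.03, 0.25, -0.03],
    [0, 0.04, -0.08, 0.26, -0.06],
    [0, 0.06, -0.14, 0.26, -0.1],
    [0, 0.08, -0.2, 0.26, -0.14],
    [0, 0.11, -0.26, 0.26, -0.18],
    [0, 0.14, -0.32, 0.26, -0.203],
    [0, 0.16, -0.38, 0.26, -0.203],
    [0, 0.18, -0.44, 0.26, -0.203],
    [0, 0.2, -0.5, 0.26, -0.203],
    [0, 0.214, -0.55, 0.26, -0.203],
    [0, 0.214, -0.58, 0.24, -0.203],
    [0, 0.214, -0.589, 0.21, -0.203],
    [0, 0.214, -0.589, 0.17, -0.203],
    [0, 0.214, -0.589, 0.14, -0.203],
    [0, 0.214, -0.589, 0.12, -0.203],
    [0, 0.214, -0.589, 0.12, -0.203]
  ]
}}

```text
time: 7.8
ee_pos: [575.8, -7.3, 93.1]
tool_rot: [0.713, 0.701, -0.002, -0.002]
contact_force: [-0.5, 0.5, -5.3]
opening: 61.6
grasp_force: 30.0
```

```bash
python3 - <<'E'
from h import *
s=arm.capture("scene");t=arm.capture("top");st=arm.get_state();print(st["ee_pos"],st["tool_rot"],st["contact_force"],st["opening"])
a=cv2.resize(s[90:230,180:310],(371,400),interpolation=2);b=cv2.resize(t[130:230,190:290],(400,400),interpolation=2)
cv2.imwrite("pics/c4.png",cv2.cvtColor(np.hstack([a,b]),cv2.COLOR_RGB2BGR))
E
```

```text
[577.71242344  -7.43985322  95.5915524 ] [ 7.12956967e-01  7.01207603e-01 -4.38195434e-04 -2.63053565e-04] [-0.97012511 -0.47867944 -4.54640754] 61.60691424451972
```

View pics/c4.png

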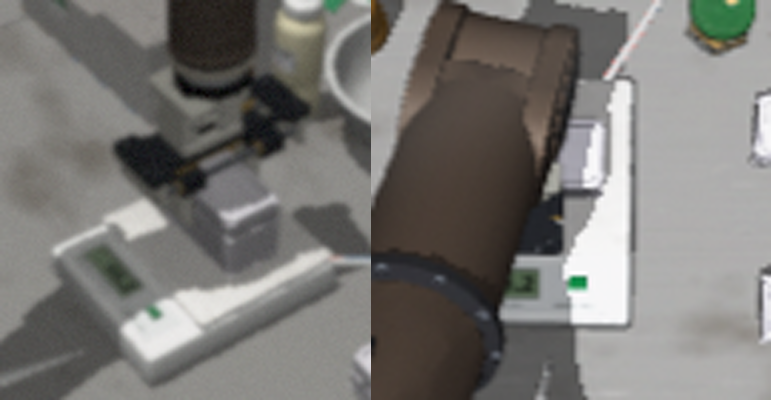

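The tin is held upright over the middle of the pan, so I'll lower it slowly.

Request:
{"op": "move_arm", "data": {
  "increments": [
    [0, 0, 0, -0.006, 0],
    [0, 0, 0, -0.01, 0],
    [0, 0, 0, -0.013, 0],
    [0, 0, 0, -0.016, 0],
    [0, 0, 0, -0.018, 0],
    [0, 0, 0, -0.02, 0],
    [0, 0, 0, -0.02, 0],
    [0, 0, 0, -0.02, 0]
  ]
}}

```text
time: 8.57
ee_pos: [578.0, -7.5, 85.7]
tool_rot: [0.713, 0.701, -0.0, 0.0]
contact_force: [0.5, -0.6, -4.9]
opening: 61.9
grasp_force: 30.0
```

Request:
{"op": "move_arm", "data": {
  "increments": [
    [0, 0, 0, -0.001, 0],
    [0, 0, 0, -0.002, 0],
    [0, 0, 0, -0.003, 0],
    [0, 0, 0, -0.003, 0]
  ]
}}

```text
time: 8.9
ee_pos: [578.1, -7.5, 85.3]
tool_rot: [0.713, 0.701, 0.0, -0.0]
contact_force: [-3.7, -0.3, 8.2]
opening: 62.0
grasp_force: 30.0
```

Request:
{"op": "move_arm", "data": {
  "increments": [
    [1, 0, 0, -0.003, 0],
    [1, 0, 0, -0.003, 0],
    [1, 0, 0, -0.003, 0],
    [1, 0, 0, -0.003, 0],
    [1, 0, 0, -0.003, 0],
    [1, 0, 0, 0.03, 0],
    [1, 0, 0, 0.09, 0],
    [1, 0, 0, 0.15, 0],
    [1, 0, 0, 0.21, 0],
    [1, -0.05, -0.1, 0.21, 0.012],
    [1, -0.1, -0.18, 0.21, 0.012],
    [1, -0.14, -0.26, 0.21, 0.012],
    [1, -0.18, -0.34, 0.21, 0.012],
    [1, -0.22, -0.42, 0.21, 0.012],
    [1, -0.25, -0.5, 0.19, 0.012],
    [1, -0.276, -0.55, 0.16, 0.012],
    [1, -0.276, -0.573, 0.12, 0.012],
    [1, -0.276, -0.573, 0.08, 0.012],
    [1, -0.276, -0.573, 0.06, 0.012],
    [1, -0.276, -0.573, 0.06, 0.012]
  ]
}}

```text
time: 10.57
ee_pos: [438.9, -292.9, 112.3]
tool_rot: [0.706, 0.708, -0.0, -0.002]
contact_force: [0.5, 0.9, 0.4]
opening: 91.9
grasp_force: 0.0
```

```bash
python3 - <<'E'
from h import *
S={n:cv2.cvtColor(arm.capture(n),cv2.COLOR_RGB2BGR) for n in("scene","top")};st=arm.get_state();print(st["ee_pos"],st["tool_rot"],st["contact_force"],st["opening"])
for n in S: cv2.imwrite(f"pics/{n}5.png",S[n])
a=cv2.resize(S["scene"][90:300,180:360],(400,467),interpolation=2);b=cv2.resize(S["top"][130:230,200:300],(400,400),interpolation=2)
o=np.zeros((467,800,3),'u1');o[:,:400]=a;o[:400,400:]=b;cv2.imwrite("pics/c5.png",o)
E
```

```text
[ 440.67512199 -292.97060459  114.51382056] [ 7.05734501e-01  7.08476345e-01  1.42295967e-04 -2.50742358e-04] [ 0.32317567 -0.0483493   0.33495588] 92.11804180105102
```

View pics/c5.png

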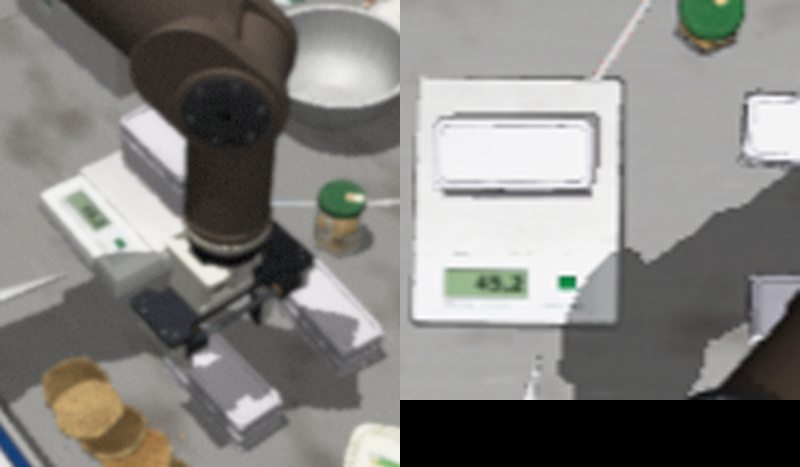

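The tall tin stands square near the pan's middle (top px about 229,168), with the key up. I'll measure its lid precisely, using the same method that I used on the low tins.

```bash
python3 - <<'E'
from h import *
t=cv2.imread("pics/top5.png");t0=cv2.imread("pics/top0.png")
G=lambda im:cv2.cvtColor(im,cv2.COLOR_BGR2GRAY).astype(float)
g,g0=G(t),G(t0)
print("tall cols",np.arange(205,253));print(g[163:175,205:253].mean(0).astype(int))
print("tall rows 154-184",g[154:184,218:242].mean(1).astype(int))
print("lowA cols 282-331",g0[203:211,282:331].mean(0).astype(int)); print("lowA rows 190-220",g0[190:220,295:318].mean(1).astype(int))
print("lowB cols",g0[160:166,280:330].mean(0).astype(int))
for px in((209.,168.),(248.,168.)): print(px,rays("top",px,134))
E
```

```text
tall cols [205 206 207 208 209 210 211 212 213 214 215 216 217 218 219 220 221 222
 223 224 225 226 227 228 229 230 231 232 233 234 235 236 237 238 239 240
 241 242 243 244 245 246 247 248 249 250 251 252]
[232 232 232 224 229 236 240 242 242 242 242 242 242 243 243 243 243 243
 243 243 243 243 243 243 243 243 243 243 243 243 243 243 243 243 243 243
 243 243 243 243 242 235 217 168 160 220 235 235]
tall rows 154-184 [230 229 230 225 139 149 240 199 243 243 243 243 243 243 243 243 243 244
 244 244 241 203 235 133 101 187 236 237 237 237]
lowA cols 282-331 [150 151 153 155 133  95 198 211 230 239 239 239 239 239 239 239 239 239
 239 239 239 239 239 239 239 239 239 239 239 239 239 239 239 239 239 239
 239 239 239 239 239 221 229 191 153 157 157 152 154]
lowA rows 190-220 [156 154 158 159 158 152  81  84 131 236 224 239 239 239 239 239 239 239
 239 239 239 239 235 174 232 118 158 156 154 152]
lowB cols [158 158 157 158 158 112 137 204 231 237 239 239 239 239 239 239 239 239
 239 239 239 239 239 239 239 239 239 239 239 239 239 239 239 239 239 239
 239 239 239 239 239 228 228 193 158 156 156 157 158 158]
(209.0, 168.0) [[578.59713131  59.22530926 134.        ]]
(248.0, 168.0) [[576.89443974 -79.08579655 134.        ]]
```

Request:
{"op": "move_arm", "data": {
  "increments": [
    [1, 0, 0, -0.05, 0],
    [1, 0, 0, -0.1, 0],
    [1, 0, 0, -0.15, 0],
    [1, 0, 0, -0.18, 0],
    [1, 0, 0, -0.196, 0],
    [1, 0, 0, -0.196, 0],
    [1, 0, 0, -0.196, 0],
    [0, 0, 0, -0.196, 0],
    [0, 0, 0, -0.196, 0],
    [0, 0, 0, -0.196, 0],
    [0, 0, 0, -0.196, 0],
    [0, 0, 0, -0.196, 0],
    [0, 0, 0, -0.196, 0],
    [0, 0, 0, -0.196, 0]
  ]
}}

```text
time: 11.83
ee_pos: [440.3, -294.1, 16.6]
tool_rot: [0.706, 0.708, 0.0, 0.0]
contact_force: [0.2, 1.2, 6.3]
opening: 61.5
grasp_force: 30.0
```

Request:
{"op": "move_arm", "data": {
  "increments": [
    [0, 0, 0, 0.03, 0],
    [0, 0, 0, 0.08, 0],
    [0, 0, 0, 0.14, 0],
    [0, 0, 0, 0.2, 0],
    [0, 0, 0, 0.26, 0],
    [0, 0.03, 0.05, 0.32, -0.012],
    [0, 0.06, 0.11, 0.36, -0.012],
    [0, 0.09, 0.17, 0.37, -0.012],
    [0, 0.12, 0.23, 0.37, -0.012],
    [0, 0.15, 0.29, 0.37, -0.012],
    [0, 0.18, 0.35, 0.37, -0.012],
    [0, 0.21, 0.41, 0.37, -0.012],
    [0, 0.24, 0.47, 0.37, -0.012],
    [0, 0.26, 0.52, 0.37, -0.012],
    [0, 0.276, 0.56, 0.37, -0.012],
    [0, 0.276, 0.573, 0.35, -0.012],
    [0, 0.276, 0.573, 0.32, -0.012],
    [0, 0.276, 0.573, 0.3, -0.012],
    [0, 0.276, 0.573, 0.288, -0.012],
    [0, 0.276, 0.573, 0.288, -0.012]
  ]
}}

```text
time: 13.5
ee_pos: [576.6, -8.4, 158.6]
tool_rot: [0.713, 0.701, -0.001, -0.001]
contact_force: [-0.6, -0.1, -1.9]
opening: 61.7
grasp_force: 30.0
```

Request:
{"op": "move_arm", "data": {
  "increments": [
    [0, 0, 0, 0, 0],
    [0, 0, 0, 0, 0],
    [0, 0, 0, -0.004, 0],
    [0, 0, 0, -0.008, 0],
    [0, 0, 0, -0.011, 0],
    [0, 0, 0, -0.014, 0],
    [0, 0, 0, -0.017, 0],
    [0, 0, 0, -0.019, 0],
    [0, 0, 0, -0.021, 0],
    [0, 0, 0, -0.023, 0],
    [0, 0, 0, -0.023, 0]
  ]
}}

```text
time: 14.42
ee_pos: [577.9, -7.5, 148.5]
tool_rot: [0.713, 0.701, -0.0, -0.0]
contact_force: [-0.8, -1.1, -2.2]
opening: 61.7
grasp_force: 30.0
```

Below the bead height with no contact, so the foot is inside the bead. Lowering the last 3 mm.

Request:
{"op": "move_arm", "data": {
  "increments": [
    [0, 0, 0, -0.002, 0],
    [0, 0, 0, -0.004, 0],
    [0, 0, 0, -0.006, 0],
    [0, 0, 0, -0.007, 0],
    [0, 0, 0, -0.007, 0],
    [0, 0, 0, -0.007, 0]
  ]
}}

```text
time: 14.92
ee_pos: [578.1, -7.5, 145.7]
tool_rot: [0.713, 0.701, 0.0, 0.0]
contact_force: [-2.5, 0.2, 5.8]
opening: 62.1
grasp_force: 30.0
```

Request:
{"op": "move_arm", "data": {
  "increments": [
    [1, 0, 0, 0, 0],
    [1, 0, 0, 0, 0],
    [1, 0, 0, 0, 0],
    [1, 0, 0, 0, 0],
    [1, 0, 0, 0, 0],
    [1, 0, 0, 0.03, 0],
    [1, 0, 0, 0.09, 0],
    [1, 0, 0, 0.15, 0],
    [1, 0, 0, 0.17, 0],
    [1, 0.01, -0.08, 0.17, -0.02],
    [1, 0.02, -0.16, 0.17, -0.053],
    [1, 0.03, -0.24, 0.17, -0.053],
    [1, 0.04, -0.32, 0.17, -0.053],
    [1, 0.05, -0.4, 0.17, -0.053],
    [1, 0.055, -0.48, 0.13, -0.053],
    [1, 0.055, -0.54, 0.07, -0.053],
    [1, 0.055, -0.571, 0, -0.053],
    [1, 0.055, -0.571, -0.05, -0.053],
    [1, 0.055, -0.571, -0.07, -0.053],
    [1, 0.055, -0.571, -0.07, -0.053]
  ]
}}

```text
time: 16.58
ee_pos: [604.0, -291.7, 107.3]
tool_rot: [0.742, 0.671, -0.001, -0.002]
contact_force: [0.5, 0.6, 0.6]
opening: 91.8
grasp_force: 0.0
```

```bash
python3 - <<'E'
from h import *
S={n:cv2.cvtColor(arm.capture(n),cv2.COLOR_RGB2BGR) for n in("scene","top")};st=arm.get_state();print(st["ee_pos"],st["tool_rot"],st["contact_force"],st["opening"])
g=cv2.cvtColor(S["top"],cv2.COLOR_BGR2GRAY).astype(float)
print("cols 205-253",g[163:173,205:253].mean(0).astype(int));print("rows 150-184",g[150:184,218:242].mean(1).astype(int));print(rays("top",(228.,166.),186))
a=cv2.resize(S["scene"][90:300,180:360],(400,467),interpolation=2);b=cv2.resize(S["top"][130:230,200:300],(400,400),interpolation=2)
o=np.zeros((467,800,3),'u1');o[:,:400]=a;o[:400,400:]=b;cv2.imwrite("pics/c6.png",o)
E
```

```text
[ 606.36315486 -292.16311496  111.13700983] [7.41084478e-01 6.71411663e-01 3.47512364e-04 2.34033280e-04] [0.22475836 0.24655224 0.41061241] 91.77616203457885
cols 205-253 [233 234 237 213 230 243 244 244 244 244 244 244 244 244 244 244 244 244
 244 245 245 245 245 245 245 245 245 245 245 245 245 245 245 245 245 245
 245 245 245 245 245 234 230 171 130 143 211 227]
rows 150-184 [232 232 231 227 164 145 149 189 240 235 244 244 244 244 245 245 245 245
 245 245 245 245 243 190 241 105 121 135 101 184 229 225 226 225]
[[577.4048819  -11.04942693 186.        ]]
```

View pics/c6.png

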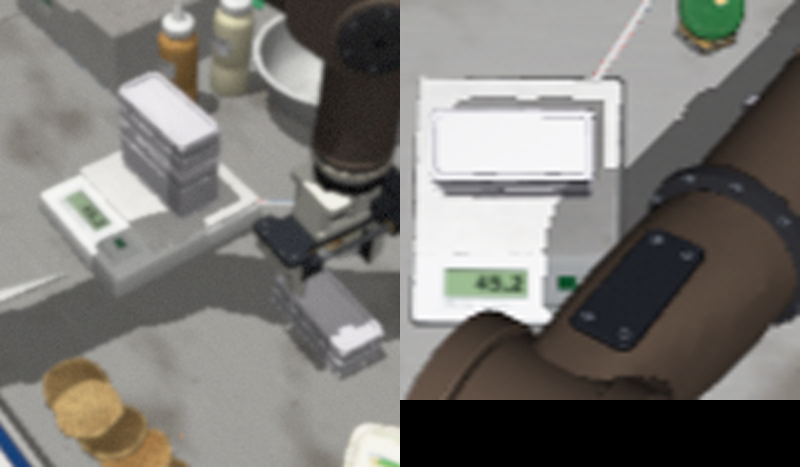

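Low tin a sits squarely in the tall tin's lid (top px about 228,166) and the gripper straddles low tin b, so I'll descend and grip.

Request:
{"op": "move_arm", "data": {
  "increments": [
    [1, 0, 0, -0.05, 0],
    [1, 0, 0, -0.1, 0],
    [1, 0, 0, -0.15, 0],
    [1, 0, 0, -0.175, 0],
    [1, 0, 0, -0.188, 0],
    [1, 0, 0, -0.188, 0],
    [1, 0, 0, -0.188, 0],
    [0, 0, 0, -0.188, 0],
    [0, 0, 0, -0.188, 0],
    [0, 0, 0, -0.188, 0],
    [0, 0, 0, -0.188, 0],
    [0, 0, 0, -0.188, 0],
    [0, 0, 0, -0.188, 0],
    [0, 0, 0, -0.188, 0]
  ]
}}

```text
time: 17.85
ee_pos: [605.6, -293.1, 16.6]
tool_rot: [0.742, 0.671, 0.0, 0.0]
contact_force: [-0.6, 0.7, 3.3]
opening: 61.8
grasp_force: 30.0
```

Request:
{"op": "move_arm", "data": {
  "increments": [
    [0, 0, 0, 0.03, 0],
    [0, 0, 0, 0.08, 0],
    [0, 0, 0, 0.14, 0],
    [0, 0, 0, 0.2, 0],
    [0, 0, 0, 0.26, 0],
    [0, 0, 0, 0.32, 0],
    [0, 0, 0.02, 0.38, 0.02],
    [0, -0.01, 0.06, 0.42, 0.04],
    [0, -0.02, 0.12, 0.448, 0.053],
    [0, -0.03, 0.18, 0.448, 0.053],
    [0, -0.04, 0.24, 0.448, 0.053],
    [0, -0.05, 0.3, 0.448, 0.053],
    [0, -0.055, 0.36, 0.448, 0.053],
    [0, -0.055, 0.42, 0.448, 0.053],
    [0, -0.055, 0.48, 0.448, 0.053],
    [0, -0.055, 0.52, 0.448, 0.053],
    [0, -0.055, 0.55, 0.448, 0.053],
    [0, -0.055, 0.57, 0.44, 0.053],
    [0, -0.055, 0.57, 0.42, 0.053],
    [0, -0.055, 0.57, 0.4, 0.053]
  ]
}}

```text
time: 19.52
ee_pos: [577.9, -8.4, 215.3]
tool_rot: [0.713, 0.701, -0.0, 0.0]
contact_force: [-0.3, -0.3, -2.7]
opening: 61.5
grasp_force: 30.0
```

Request:
{"op": "move_arm", "data": {
  "increments": [
    [0, 0, 0, -0.004, 0],
    [0, 0, 0, -0.008, 0],
    [0, 0, 0, -0.008, 0],
    [0, 0, 0, -0.012, 0],
    [0, 0, 0, -0.016, 0],
    [0, 0, 0, -0.019, 0],
    [0, 0, 0, -0.022, 0],
    [0, 0, 0, -0.025, 0],
    [0, 0, 0, -0.028, 0],
    [0, 0, 0, -0.031, 0],
    [0, 0, 0, -0.031, 0]
  ]
}}

```text
time: 20.43
ee_pos: [577.8, -7.9, 200.4]
tool_rot: [0.713, 0.701, -0.0, -0.0]
contact_force: [-0.3, -0.2, -2.0]
opening: 61.5
grasp_force: 30.0
```

Request:
{"op": "move_arm", "data": {
  "increments": [
    [0, 0, 0, -0.002, 0],
    [0, 0, 0, -0.004, 0],
    [0, 0, 0, -0.006, 0],
    [0, 0, 0, -0.007, 0],
    [0, 0, 0, -0.007, 0],
    [0, 0, 0, -0.007, 0]
  ]
}}

```text
time: 20.93
ee_pos: [578.1, -8.0, 197.6]
tool_rot: [0.713, 0.701, 0.0, 0.0]
contact_force: [-2.5, 0.1, 4.5]
opening: 61.8
grasp_force: 30.0
```

Seated. Releasing and backing away.

Request:
{"op": "move_arm", "data": {
  "increments": [
    [1, 0, 0, 0, 0],
    [1, 0, 0, 0, 0],
    [1, 0, 0, 0, 0],
    [1, 0, 0, 0, 0],
    [1, 0, 0, 0, 0],
    [1, 0, 0, 0.03, 0],
    [1, 0, 0, 0.08, 0],
    [1, 0, 0, 0.13, 0],
    [1, 0, 0, 0.16, 0],
    [1, 0, -0.06, 0.16, 0],
    [1, -0.02, -0.12, 0.16, 0],
    [1, -0.05, -0.18, 0.16, 0],
    [1, -0.1, -0.25, 0.16, 0],
    [1, -0.14, -0.32, 0.16, 0],
    [1, -0.18, -0.4, 0.16, 0],
    [1, -0.2, -0.48, 0.16, 0],
    [1, -0.2, -0.55, 0.16, 0],
    [1, -0.2, -0.6, 0.16, 0],
    [1, -0.2, -0.6, 0.16, 0],
    [1, -0.2, -0.6, 0.16, 0]
  ]
}}

```text
time: 22.6
ee_pos: [477.2, -309.8, 277.1]
tool_rot: [0.714, 0.7, -0.0, 0.0]
contact_force: [-0.8, 1.2, -0.7]
opening: 91.9
grasp_force: 0.0
```

```bash
python3 - <<'E'
from h import *
S={n:cv2.cvtColor(arm.capture(n),cv2.COLOR_RGB2BGR) for n in("scene","top")};st=arm.get_state();print(st["ee_pos"],st["contact_force"])
a=cv2.resize(S["scene"][70:280,160:340],(400,467),interpolation=2);b=cv2.resize(S["top"][130:230,200:300],(400,400),interpolation=2)
o=np.zeros((467,800,3),'u1');o[:,:400]=a;o[:400,400:]=b;cv2.imwrite("pics/c7.png",o)
E
```

```text
[ 478.16532754 -307.14473777  276.94340532] [ 0.35780196  0.18018253 -0.19116558]
```

View pics/c7.png

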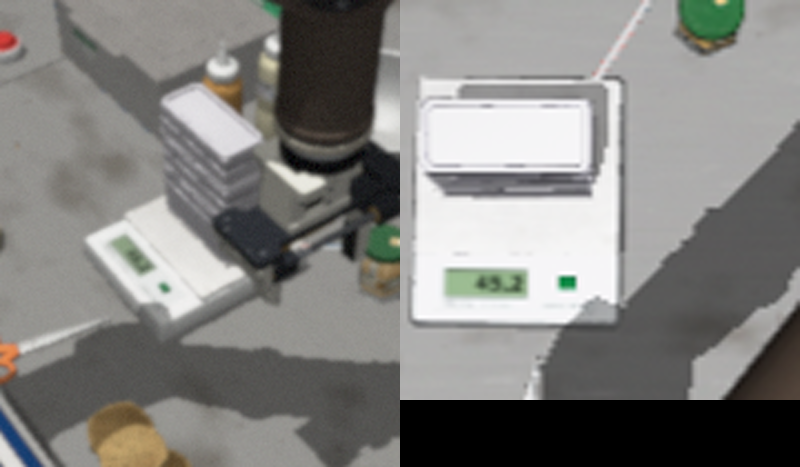

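The three-tin column stands square on the pan (top-view crop px about 508,135), the gripper is clear of it, and the key is up.

```bash
python3 -c "
from rig import arm
print(arm.hand_in())"
```

```text
the job is handed in; nothing more can be done
None
```

I tared the scale with the pan empty, stacked the tall tin and both low tins on it as one square column, and handed the job in at about 23 s; the hand-in gave no verdict.

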